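# Hold the dosing pot's bayonet lid at the vent position

### The job

Fit the bayonet lid - the one with two ears - to the grease dosing pot: lower its ears through the gaps in the rim, press it down against the sprung seal and turn it clockwise halfway to the lock, where the grip bar points at the brass vent silencer, well short of the plunger's click, so that the pot can vent while it is purged. Finish while holding it there: keep the grip on the lid, do not let go. Leave the other things on the bench as they are.

Things in the scene. Friction and masses are not known exactly. Their poses are not given: they have to be found in the camera images.
- pot: Steel dosing pot fixed to the bench, rim 120 mm across, on a 130 x 130 x 12 mm base plate; origin at the centre of the plate's underside, z up. Rim lip: top 110 mm, underside 104 mm above the origin. Air stub at its -x (70 mm up, 78 mm out), outlet valve at its -y (32 mm up, 107 mm out). The lid's ears turn below the lip, clockwise from the gates to the lock, 90 degrees; stops bar the other way.
- pot_mouth (a point): Centre of the pot's round mouth, level with the top of the lip, 110 mm above the bench. The mouth is 81 mm across; the groove under the lip, where the ears turn, is 95 mm across.
- pot_gate (a point): Middle of one gate, at the lip's top, 44 mm from the pot's axis towards its +y. A second gate is across from it, at -y. The gates are gaps through the lip, 18 mm wide, reaching 47 mm from the axis: the lid's two ears enter here.
- pot_vent (a point): Outer tip of the brass vent silencer, which sticks out level from the pot's side, 94 mm up and 85 mm from the axis, halfway between the pot's +x and +y, so 45 degrees clockwise (from above) of the +y gate: the halfway mark of the turn.
- pot_lock (a point): Centre of the black-knobbed spring plunger on the rim, knob top about 17 mm above the lip, 45 mm from the axis, 76 degrees clockwise of the +y gate. An ear meets it when the lid has turned about 64 degrees from the gates; it clicks in behind the ear at 90 degrees, where the lid is locked.
- pot_seal (a joint): Black rubber seal ring on springs inside the mouth, m: 0 up (top 102.5 mm above the pot's origin), down to -0.005. It bears the lid; up, the ears are still between the gates. It starts down at about 3 N (lid's weight included) plus 0.6 N per mm. From 3.5 mm down (lid origin 99 mm above the pot's) the lid can turn; the springs then keep its ears up against the lip.
- lid: Bayonet lid, 0.2 to 0.31 kg, flat on the bench: aluminium disc 77 mm across, 14 mm thick, lower edge chamfered 2 mm, two ears, at its +x and -x, black grip bar on top. Bar 60 mm long (along x, in line with the ears), 14 wide (y), 30 tall, top 44 mm above the underside. Origin: centre of the underside, z up. Same after half a turn. Turning it in the pot takes about 0.1 to 0.3 N m.
- lid_ear (a point): Middle of the lid's +x ear, 42 mm from the lid's axis, 2.5 mm above its underside. Each ear is 12 mm wide and 5 mm thick, level with the disc's underside, its tip 45 mm from the axis.
- cover: Bystander: plain dust cover, aluminium disc 96 mm in diameter and 14 mm thick without ears, with the same black grip bar (top 44 mm up) as the lid. Origin at the centre of the underside. It and the lid may lie in each other's places.
- jar_a: Bystander: white grease jar, 60 mm across, 58 mm tall; origin at the centre of its underside.
- jar_b: Bystander: another such jar.
- label_roll: Bystander: roll of blank labels lying flat, 76 mm across, 40 mm hole, 30 mm tall; origin at the centre of its underside.
- keys: Bystander: yellow hex key holder, 75 x 35 x 20 mm, keys sticking out up to 55 mm at its +x end; origin under the centre of the holder.
- spatula: Bystander: spatula lying along its x axis.
- carton: Bystander: small cardboard carton 90 x 65 x 45 mm; origin at the centre of its underside.
- barrel: Bystander: grey syringe barrel 38 mm across its flange, about 125 mm long, lying along its x axis.

How it is judged:
On the way:
1. the lid is in the pot's mouth, its ears pressed down through the gates (z of lid in the frame of pot below 0.0998 m and horizontal distance between lid and pot_mouth below 0.004 m and (y of lid_ear in the frame of pot above 0.037 m or y of lid_ear in the frame of pot below -0.037 m)), for 0.1 s.
At the end, for the whole second after the job is handed in: The lid is level (within 3.4 degrees) and centred (within 4 mm) in the pot's mouth with its ears below the lip, turned clockwise 45 degrees (within 13) from the gates, still, and gripped by the fingers (more than 3 N) (z of lid in the frame of pot between 0.093 and 0.1003 m and horizontal distance between lid and pot_mouth below 0.004 m and angle between lid's own z axis and vertical below 0.06 rad and ((x of lid_ear in the frame of pot above 0.0222 m and y of lid_ear in the frame of pot above 0.0222 m) or (x of lid_ear in the frame of pot below -0.0222 m and y of lid_ear in the frame of pot below -0.0222 m)) and angular speed of lid below 0.15 rad/s and contact force between the fingers and lid above 3 N); the arm keeps its last pose, push and grip.
It fails at once if the lid was turned on to the lock plunger, more than 72 degrees clockwise (z of lid in the frame of pot below 0.101 m and horizontal distance between lid and pot_mouth below 0.004 m and y of lid_ear in the frame of pot between -0.013 and 0.013 m).
It fails at once if another thing on the bench was shoved more than 25 mm (distance of any of cover, jar_a, jar_b, label_roll, keys, spatula, carton, barrel from where it was at the start of the episode above 0.025 m).
It fails at once if another thing on the bench was knocked over (angle between any of cover, jar_a, jar_b, label_roll, keys, carton's own z axis and vertical above 0.5 rad).
It also fails if it takes over 45 s, if anything falls off the work surface, if the arm or the gripper's body presses on something with over 40 N, if the wrist force passes 120 N, or if a joint passes its speed limit or range.

### The arm

A 6-joint arm with a two-finger parallel gripper is mounted at the origin on the work surface. World frame = base frame: x ahead of the robot, y to its left, z up, the work surface at z = 0. Lengths are in m, angles in rad, forces in N, time in s.
With the tool pointing down it reaches from about 0.35 to 0.85 m from the base axis. Payload 8.1 kg.
Tool frame: the origin (TCP) lies on the centre line of the jaws, within the pads' length; the fingertips stand 22 mm ahead of it and the grasp point (between the pads) lies 3 mm ahead of it; z points along the fingers, y is the line along which they close (so a half turn about z gives the same grasp; the last joint's range is limited). The gripper opens to 93 mm and grips with 3 to 60 N. Pads are 15 mm wide; open, the fingers measure 128 mm over their backs; the gripper's body (75 mm by 188 mm) begins 65 mm behind the grasp point.
Start: joints at [1.071, 0.13, 1.488, -0, 1.523, -0.085], TCP at [0.242, 0.549, 0.241] pointing down, gripper open.
Joint ranges: [-2.96, 2.96], [-0.89, 2.26], [0.02, 2.5], [-1.34, 4.48], [0, 2.73], [-2.66, 2.66]. Speed limits (rad/s): [2.39, 2.39, 2.79, 3.14, 3.14, 3.14].

### API

Orientations are given as a rotation vector (axis times angle).
In Python, from plant import robot gives the robot as it stands.
- The arm moves only by the shell command python3 inch.py 'ROWS' [FORCE]. ROWS is a JSON list of rows, 1 to 20 of them, each of 5 numbers: the finger opening in m, then dx, dy, dz in m, then a turn about the tool's z in rad; each row shifts and turns the commanded pose from where the row before left it, along the tool's axes as they then stand; what a row does not reach is not made up. A row lasts 1/10 s, in which the tool goes at most 0.05 m and 0.15 rad, less where a joint would pass 70% of its speed; a pose out of reach is approached as far as the arm can. The fingers move at their own pace and stop on an object; FORCE is the grip in N (left out, the last holds). Time passes only in rows, so rows that do not move let the fingers close. It prints the time, the measured TCP pose, the force, the opening and the grip force at its end.
- robot.read_state(): the state, without advancing time (a new reading comes with each control period).
- robot.read_camera(name): name is "side" or "top"; returns a dict with "image" (420x560x3 uint8, red, green, blue), "fx", "fy", "cx", "cy" (pixels), "dist" ([k1, k2, p1, p2, k3] as OpenCV has them; the pictures are not rectified), "R" (3x3) and "t" (3): a world point X has camera coordinates R X + t. Camera axes: x right, y down, z forward; pixel columns grow to the right and rows downward; lengths in m; the calibration is good to about 2 mm. A picture is of the moment at which its call begins. There is no depth.
- robot.close_job(): hands the job in; it is judged then, once.
The state is a dict: "t": time; "q": joint angles; "dq": joint speeds; "joint_torque": joint torques, N m; "tool_pos": TCP position; "orientation": TCP orientation; "force": force on the tool from outside, world axes, zero at the start; "wrist_torque": the same for the moment, N m; "opening": finger opening in m; "gripper_force": force on a finger pad.
Only numpy, scipy, OpenCV 4.12 (cv2) and the standard library are available. Lean on these libraries where they do the work, as an engineer would, in place of code of your own. Each camera call takes 0.05 s, during which the arm holds its last target. There are 200 camera calls.

## Working session

There is one attempt and no reset: what is moved stays moved. The work goes in short steps, Python scripts to look and compute and a shell command to move; the robot and the scene stay as the last step left them, time stands still between calls to the robot, and variables do not carry over. Pictures are saved under pics/ and viewed, at most 10 in all, crops included, and the job is handed in when it is done.

```bash
ls; mkdir -p pics; python3 - <<'E'
from plant import robot
import cv2
s=robot.read_state()
print({k:(v if not hasattr(v,'round') else v.round(4)) for k,v in s.items()})
for n in("top","side"):
    c=robot.read_camera(n); cv2.imwrite(f"pics/{n}0.png",c["image"][:,:,::-1])
    print(n,c["fx"],c["cx"],c["cy"],c["dist"],c["R"],c["t"])
E
```

```text
inch.py
pics
plant.py
{'t': 0.0, 'q': array([ 1.0706,  0.1311,  1.4893, -0.    ,  1.523 , -0.0854]), 'dq': array([ 0.0012, -0.0005,  0.0014, -0.0002, -0.0001,  0.0002]), 'joint_torque': array([-3.90000e-03, -5.59870e+01, -4.91737e+01,  7.64000e-02,
        3.63000e-02, -2.00000e-04]), 'tool_pos': array([0.2415, 0.5487, 0.2396]), 'orientation': array([-6.4680e-01, -3.0738e+00,  2.7000e-03]), 'force': array([ 0.0542, -0.2948, -0.5233]), 'wrist_torque': array([-0.0043, -0.0089, -0.0274]), 'gripper_force': 0.0, 'opening': 0.09255772454329891}
top 397.51976180874783 277.7896869730793 211.20801044438946 [-0.04784957  0.          0.          0.          0.        ] [[-0.00273221 -0.99997856  0.00595163]
 [-0.99101713  0.00191185 -0.13372135]
 [ 0.13370711 -0.00626352 -0.9910011 ]] [-0.02492133  0.57917427  1.01383174]
side 438.6257111049939 286.5146096214577 205.75465295205979 [0.04273254 0.         0.         0.         0.        ] [[-0.99345049 -0.113452    0.013593  ]
 [-0.0871982   0.67587327 -0.73184137]
 [ 0.07384172 -0.72823346 -0.68133944]] [0.55809245 0.13902547 1.07098047]
```

View pics/top0.png

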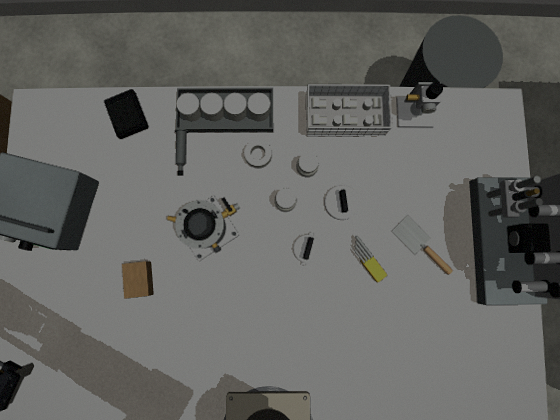

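View pics/side0.png

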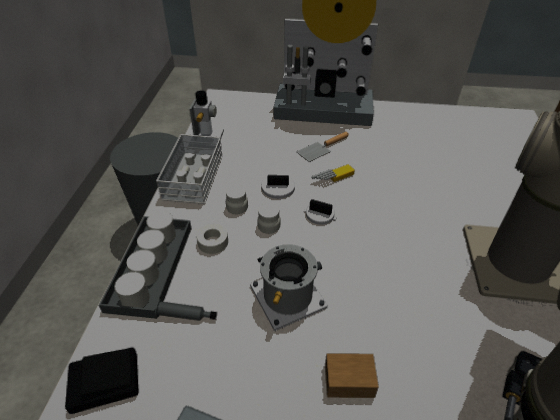

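Top: pot about (200,224), smaller eared lid about (304,248), larger cover about (340,203). Side: pot rim (289,265), lid (320,211). I'll enlarge these in one montage.

```bash
python3 - <<'E'
import cv2,numpy as np
t=cv2.imread("pics/top0.png");s=cv2.imread("pics/side0.png")
f=lambda im,x,y,w,h,k:cv2.resize(im[y:y+h,x:x+w],(400,300),interpolation=cv2.INTER_CUBIC)
m=np.vstack([np.hstack([f(t,150,185,100,75,4),f(t,274,222,60,45,0)]),np.hstack([f(s,240,235,100,75,4),f(s,290,188,60,45,0)])])
cv2.imwrite("pics/m0.png",m)
E
```

```text
(no output)
```

View pics/m0.png

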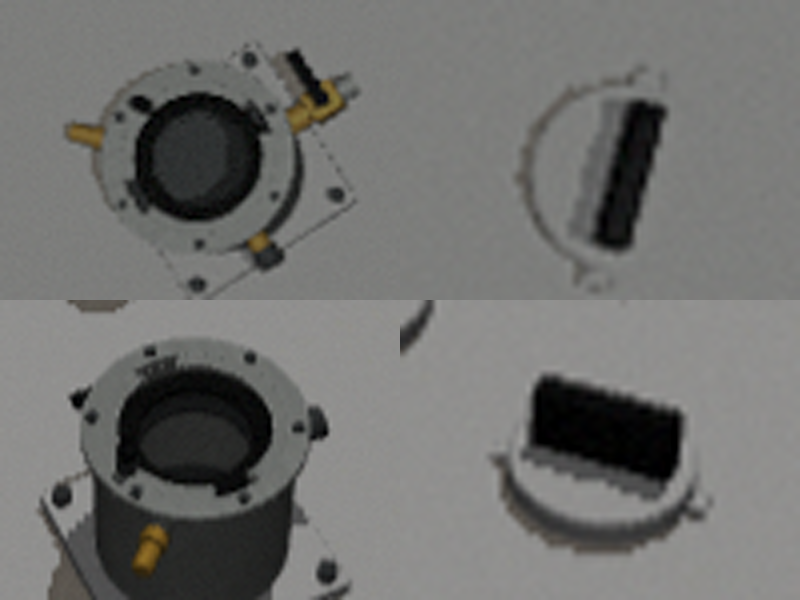

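Pot crop (top): gates at about (139,195) and (259,117), vent tip (66,130), plunger (140,102), outlet valve upper right. Lid crop: black bar, ears at (645,76) and (593,280). Next I'll fit both poses using both views.

```bash
cat >h.py <<'E'
import cv2,numpy as np
from scipy.optimize import least_squares,minimize
from scipy.spatial.transform import Rotation as Ro
from plant import robot
def K(c): return np.array([[c["fx"],0,c["cx"]],[0,c["fy"],c["cy"]],[0,0,1.]])
def proj(c,P):
    return cv2.projectPoints(np.asarray(P,float).reshape(-1,1,3),cv2.Rodrigues(np.array(c["R"]))[0],np.array(c["t"],float),K(c),np.array(c["dist"],float))[0][:,0]
def place(P,p):  # p=x,y,z,yaw
    return Ro.from_euler('z',p[3]).apply(P)+p[:3]
BAR=np.array([[x,y,z] for x in(-.03,.03) for y in(-.007,.007) for z in(.014,.044)])
def fit(cams,obs,P,p0):
    """obs: {cam:[(idx,u,v)]}"""
    f=lambda p:np.concatenate([(proj(cams[n],place(P,p))[[o[0] for o in ob]]-[o[1:] for o in ob]).ravel() for n,ob in obs.items()])
    r=least_squares(f,p0,loss='soft_l1'); return r.x,f(r.x).reshape(-1,2)
def barfit(cams,p0,box,thr=40,S=4,order=("top","side"),free=None):
    """fit bar box hull mask to dark pixels; blurred-render difference"""
    tg={}
    for n in order:
        x,y,w,h=box[n]; g=cams[n]["image"][y:y+h,x:x+w].max(2).astype(float)
        tg[n]=np.clip((g.max()*.55-g)/(g.max()*.45),0,1)
    def ren(n,p):
        x,y,w,h=box[n]; q=(proj(cams[n],place(BAR,p))-[x,y]+.5)*S-.5
        m=np.zeros((h*S,w*S),np.uint8); cv2.fillConvexPoly(m,cv2.convexHull(np.round(q*16).astype(np.int32)),255,shift=4)
        return cv2.resize(m,(w,h),interpolation=cv2.INTER_AREA)/255.
    cost=lambda p:sum(((ren(n,p)-(tg[n]>.55))**2).sum() for n in order)
    best=None
    for k in range(3):
        s=np.vstack([p0]+[np.array(p0)+d for d in np.diag([.006,.006,.006,.15])])
        r=minimize(cost,p0,method='Nelder-Mead',options=dict(initial_simplex=s,xatol=1e-4,fatol=1e-2,maxiter=600)); p0=r.x
    return p0,r.fun,sum((tg[n]>.55).sum() for n in order)
E
python3 - <<'E'
from h import *
import pickle
cams={n:robot.read_camera(n) for n in("top","side")}
pickle.dump(cams,open("c0.pkl","wb"))
un=lambda u,v,x,y,k:((u+.5)/k-.5+x,(v+.5)/k-.5+y)
# pot points: +y gate,-y gate,vent,plunger top,, rim extreme handled separately
P=np.array([[0,.044,.11],[0,-.044,.11],[.0601,.0601,.094],[.045*np.sin(np.radians(76)),.045*np.cos(np.radians(76)),.127]])
a=lambda i,u,v:(i,*un(u,v,150,185,4)); b=lambda i,u,v:(i,*un(u,v-300,240,235,4))
obs={"top":[a(0,139,195),a(1,259,117),a(2,66,130),a(3,138,100)],"side":[b(0,240,487),b(1,158,368),b(2,145,570)]}
p,r=fit(cams,obs,P,[.5,.2,0,2]); print("pot",p.round(4),np.degrees(p[3]),r.round(2).tolist())
p,r=fit({"top":cams["top"],"side":cams["side"]},{k:v[:2] for k,v in obs.items()},P,p);print("gates only",p.round(4),np.degrees(p[3]),r.round(2).tolist())
# lid ears
E=np.array([[.042,0,.0025],[-.042,0,.0025]])
a=lambda i,u,v:(i,*un(u-400,v,274,222,20/3)); b=lambda i,u,v:(i,*un(u-400,v-300,290,188,20/3))
l,r=fit(cams,{"top":[a(0,647,76),a(1,592,281)],"side":[b(0,499,459),b(1,700,500)]},E,[.45,-.05,0,-.3]); print("lid ears",l.round(4),np.degrees(l[3]),r.round(2).tolist())
print("bar",barfit(cams,[*l[:2],0,l[3]],{"top":(294,230,26,36),"side":(303,195,36,24)}))
E
```

```text
pot [0.5393 0.168  0.0009 0.5882] 33.703470176906926 [[-0.55, 0.06], [-0.38, -0.26], [1.04, 0.47], [0.1, 0.75], [-0.76, -0.5], [0.24, -0.4], [-0.27, 0.76]]
gates only [ 0.539   0.1673 -0.0013  0.5988] 34.30882502817966 [[0.03, 0.41], [-0.07, -0.17], [-0.41, -0.16], [0.23, 0.13]]
lid ears [ 0.4837 -0.104   0.0015 -0.2407] -13.792519748537675 [[-0.6, -0.19], [0.62, -0.7], [0.54, -0.76], [0.29, 0.93]]
bar (array([ 4.83407380e-01, -1.05848719e-01,  1.91722734e-04, -2.97386203e-01]), np.float64(75.27832372164552), np.int64(335))
```

```bash
r='[0.05,-0.0323,-0.0334,0,0]'; python3 inch.py '[[0.05,-0.0323,-0.0334,0,0],[0.05,-0.0323,-0.0334,0,0],[0.05,-0.0323,-0.0334,0,0],[0.05,-0.0323,-0.0334,0,0],[0.05,-0.0323,-0.0334,0,0],[0.05,-0.0323,-0.0334,0,0],[0.05,-0.0323,-0.0334,0,0],[0.05,-0.0323,-0.0334,0,0],[0.05,-0.0323,-0.0334,0,0],[0.05,-0.0323,-0.0334,0,0],[0.05,-0.0323,-0.0334,0,0],[0.05,-0.0323,-0.0334,0,0],[0.05,-0.0323,-0.0334,0,0],[0.05,-0.0323,-0.0334,0,0],[0.05,-0.0323,-0.0334,0,0],[0.05,0,0,0.0,-0.08],[0.05,0,0,0,-0.08],[0.05,0,0,0,0]]'
cat >>h.py <<'E'
def togo(x,y,z,yawy):
    """delta in tool axes to reach TCP x,y,z and turn so tool y is at world angle yawy (deg, mod 180)"""
    s=robot.read_state(); R=Ro.from_rotvec(s["orientation"]).as_matrix()
    a=np.degrees(np.arctan2(R[1,1],R[0,1])); d=(yawy-a+90)%180-90
    print("pos",s["tool_pos"].round(4),"yaw_y",a.round(2),"tilt z",R[:,2].round(4),"d_tool",(R.T@(np.array([x,y,z])-s["tool_pos"])).round(4),"turn",round(-np.radians(d),4),"F",s["force"].round(2),"op",round(s["opening"],4),"grip",round(s["gripper_force"],1),"t",s["t"])
E
python3 -c "
from h import *
togo(.4835,-.1055,.12,74.5)
import cv2
for n in('top','side'): cv2.imwrite(f'pics/{n}1.png',robot.read_camera(n)['image'][:,:,::-1])"
```

```text
t: 2.0
tool_pos: [0.4831, -0.1051, 0.2403]
orientation: [-0.399, -3.115, -0.0]
force: [0.4, 0.0, -0.2]
opening: 0.0501
gripper_force: 0.0
pos [ 0.4831 -0.1051  0.2403] yaw_y 75.42 tilt z [-7.e-04  2.e-04 -1.e+00] d_tool [-0.0005 -0.0003  0.1203] turn 0.016 F [ 0.38  0.01 -0.17] op 0.0501 grip 0.0 t 2.0
```

```bash
python3 inch.py '[[0.05,0,0,0.045,0.016],[0.05,0,0,0.045,0],[0.05,0,0,0.045,0],[0.05,0,0,0.04,0],[0.05,0,0,0.02,0],[0.05,0,0,0.004,0],[0.05,0,0,0,0]]' 55; python3 -c "
from h import *
togo(.4835,-.1055,.041,74.5)
c=robot.read_camera('side');i=c['image'][150:270,240:400,::-1];i2=robot.read_camera('top')['image'][190:310,225:385,::-1]
cv2.imwrite('pics/g1.png',cv2.resize(np.hstack([i,i2]),(800,300),interpolation=cv2.INTER_CUBIC))"
```

```text
t: 2.8
tool_pos: [0.483, -0.1042, 0.0416]
orientation: [-0.425, -3.112, -0.0]
force: [0.0, 0.2, 0.3]
opening: 0.0499
gripper_force: 0.0
pos [ 0.483  -0.1042  0.0416] yaw_y 74.45 tilt z [-9.e-04  3.e-04 -1.e+00] d_tool [-0.0008 -0.0011  0.0006] turn -0.0008 F [0.03 0.21 0.32] op 0.0499 grip 0.0 t 2.8
```

View pics/g1.png

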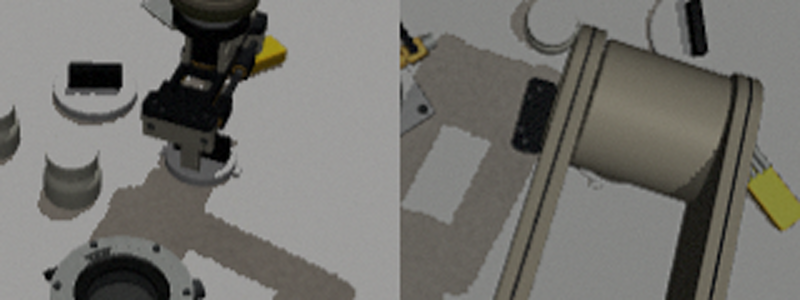

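The fingers straddle the bar of the eared lid, with the lid at about (200,160) in the side crop. The top view is hidden by the arm. I'll close and lift.

```bash
python3 inch.py '[[0.0,-0.0006,-0.0008,0,0],[0,0,0,0,0],[0,0,0,0,0],[0,0,0,0,0],[0,0,0,0,0]]' 55; python3 inch.py '[[0,0,0,-0.02,0],[0,0,0,-0.04,0],[0,0,0,-0.04,0],[0,0,0,-0.04,0],[0,0,0,0,0]]'; python3 -c "
from h import *
togo(.539,.1675,.18,34.3)
togo(.539,.1675,.18,33.7)"
```

```text
t: 3.4
tool_pos: [0.4838, -0.1058, 0.0419]
orientation: [0.424, 3.113, -0.001]
force: [-1.0, -2.5, 1.2]
opening: 0.0147
gripper_force: 1.1
t: 3.9
tool_pos: [0.487, -0.1066, 0.1881]
orientation: [0.423, 3.103, -0.003]
force: [1.5, 0.5, -2.0]
opening: 0.014
gripper_force: 55.0
pos [ 0.487  -0.1066  0.1881] yaw_y 74.48 tilt z [ 0.0096 -0.0031 -0.9999] d_tool [0.0233 0.2781 0.0078] turn 0.7013 F [ 1.49  0.53 -2.05] op 0.014 grip 55.0 t 3.9
pos [ 0.487  -0.1066  0.1881] yaw_y 74.48 tilt z [ 0.0096 -0.0031 -0.9999] d_tool [0.0233 0.2781 0.0078] turn 0.7118 F [ 1.49  0.53 -2.05] op 0.014 grip 55.0 t 3.9
```

```bash
python3 inch.py '[[0,0.004,0.0463,0,0],[0,0.004,0.0463,0,0],[0,0.004,0.0463,0,0],[0,0.004,0.0463,0,0],[0,0.004,0.0463,0,0],[0,0.004,0.0463,0,0],[0,0,0,0,0.1413],[0,0,0,0,0.1413],[0,0,0,0,0.1413],[0,0,0,0,0.1413],[0,0,0,0,0.1413],[0,0,0,0,0],[0,0,0,0,0]]'; python3 -c "
from h import *
togo(.539,.1675,.18,34)
c=robot.read_camera('side');cv2.imwrite('pics/s2.png',c['image'][:,:,::-1])
i=c['image'][170:320,200:400,::-1]
cv2.imwrite('pics/g2.png',cv2.resize(i,(800,600),interpolation=cv2.INTER_CUBIC))
cv2.imwrite('pics/t2.png',robot.read_camera('top')['image'][:,:,::-1])"
```

```text
t: 5.2
tool_pos: [0.5343, 0.1684, 0.1806]
orientation: [-1.468, -2.776, 0.002]
force: [0.1, -0.2, -2.4]
opening: 0.0139
gripper_force: 55.0
pos [0.5343 0.1684 0.1806] yaw_y 34.25 tilt z [-1.6e-03 -3.0e-04 -1.0e+00] d_tool [-0.0034  0.0034  0.0006] turn 0.0044 F [ 0.1  -0.16 -2.39] op 0.0139 grip 55.0 t 5.2
```

View pics/g2.png

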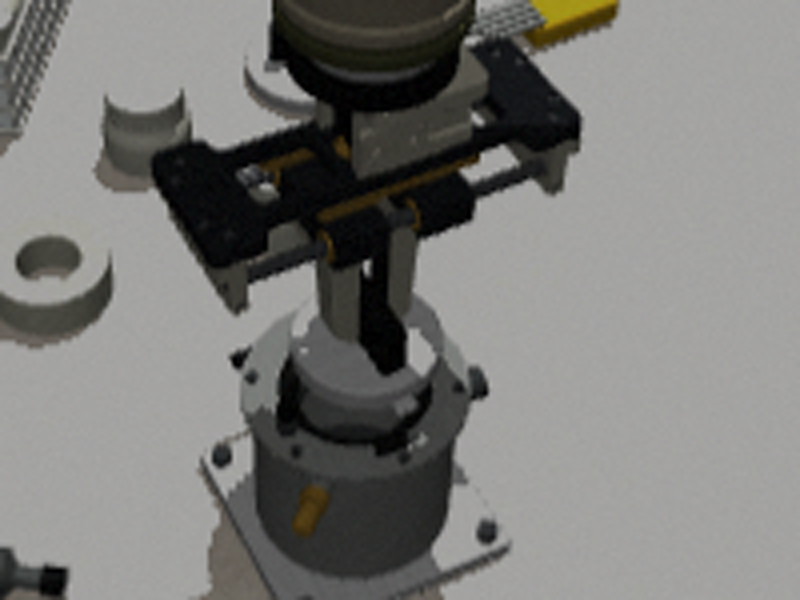

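The lid hangs above the mouth, with its near ear about (405,405) in the crop and the near gate about (400,440). I'll refine the mouth centre from the first pictures by fitting the lip edge.

```bash
python3 - <<'E'
from h import *
import pickle
from scipy.ndimage import map_coordinates
cams=pickle.load(open("c0.pkl","rb")); yaw=np.radians(34)
def edges(c,x,y,lo,hi,rise):
    th=np.radians(np.arange(0,360,4)); keep=[t for t in th if all(abs((np.degrees(t-yaw)-g+180)%360-180)>w for g,w in((90,22),(270,22),(14,20)))]
    rr=np.arange(lo,hi,.00025);out=[]
    for t in keep:
        q=proj(c,np.c_[x+rr*np.cos(t),y+rr*np.sin(t),np.full(len(rr),.11)])
        v=map_coordinates(c["image"].mean(2),[q[:,1],q[:,0]],order=1); d=np.gradient(np.convolve(v,np.ones(5)/5,'same'))[4:-4]
        i=np.argmax(d)+4; out.append((t,*q[i],d.max()))
    return np.array(out)
x,y=.539,.1675
e={n:edges(c,x,y,.033,.048,1) for n,c in cams.items()}
def res(p,names):
    return np.concatenate([ (lambda c,o:(np.linalg.norm(o[:,1:3]-proj(c,[[p[0],p[1],p[2]]])[0],axis=1)-np.array([np.linalg.norm(proj(c,[[p[0]+p[3]*np.cos(t),p[1]+p[3]*np.sin(t),p[2]]])[0]-proj(c,[p[:3]])[0]) for t in o[:,0]])))(cams[n],e[n]) for n in names])
for names in(["top","side"],["top"],["side"]):
    if len(names)==2: r=least_squares(res,[x,y,.11,.0405],args=(names,),loss='soft_l1',f_scale=.3).x
    else: r=least_squares(lambda p:res([p[0],p[1],.11,p[2]],names),[x,y,.0405],loss='soft_l1',f_scale=.3).x
    print(names,r.round(4))
E
```

```text
['top', 'side'] [0.5396 0.1677 0.1105 0.0396]
['top'] [0.5389 0.168  0.0394]
['side'] [0.5403 0.1671 0.0399]
```

```bash
python3 inch.py '[[0,-0.004,0.0038,0,0.004],[0,0,0,0.01,0],[0,0,0,0.012,0],[0,0,0,0,0],[0,0,0,0,0]]'; python3 -c "
from h import *
togo(.5397,.1673,.140,34)
c=robot.read_camera('side')
i=c['image'][215:305,240:360,::-1]
cv2.imwrite('pics/g3.png',cv2.resize(i,(800,600),interpolation=cv2.INTER_CUBIC))"
```

```text
t: 5.8
tool_pos: [0.5395, 0.1672, 0.1585]
orientation: [-1.479, -2.77, 0.002]
force: [0.4, 0.2, -1.4]
opening: 0.0134
gripper_force: 55.0
pos [0.5395 0.1672 0.1585] yaw_y 33.79 tilt z [-2.1e-03 -4.0e-04 -1.0e+00] d_tool [-0.      0.0003  0.0185] turn -0.0037 F [ 0.43  0.18 -1.41] op 0.0134 grip 55.0 t 5.8
```

View pics/g3.png

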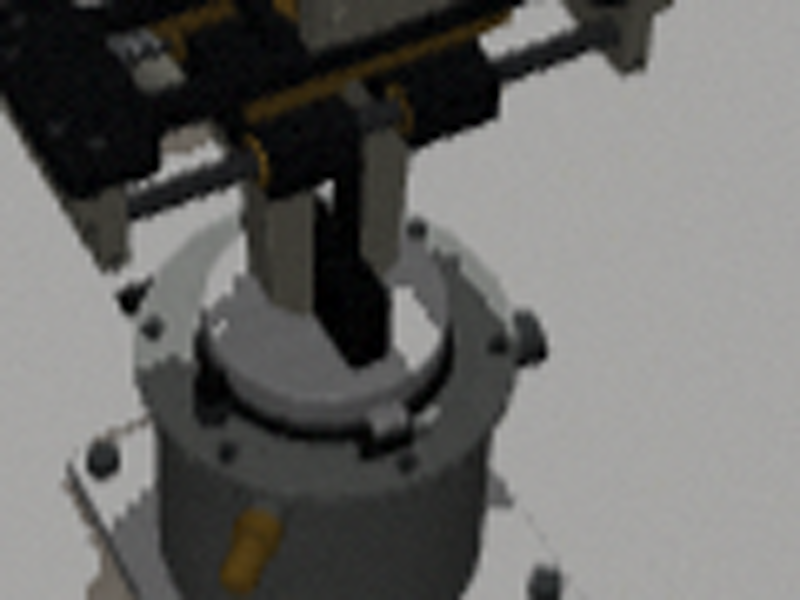

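The near ear (about (390,425)) is over its gate and the disc is centred in the mouth. Lowering.

```bash
python3 inch.py '[[0,0,0,0.005,0],[0,0,0,0.005,0],[0,0,0,0.002,0],[0,0,0,0,0]]'; python3 inch.py '[[0,0,0,0.003,0],[0,0,0,0.002,0],[0,0,0,0.002,0],[0,0,0,0,0],[0,0,0,0,0]]'; python3 -c "
from h import *
togo(.5397,.1673,.139,34)"
```

```text
t: 6.25
tool_pos: [0.5399, 0.1672, 0.147]
orientation: [-1.48, -2.77, 0.001]
force: [-0.5, -0.1, -1.8]
opening: 0.0138
gripper_force: 55.0
t: 6.75
tool_pos: [0.5404, 0.1673, 0.1409]
orientation: [1.48, 2.771, 0.0]
force: [-0.9, -1.7, 2.1]
opening: 0.0137
gripper_force: 55.0
pos [0.5404 0.1673 0.1409] yaw_y 33.78 tilt z [ 3.e-04 -0.e+00 -1.e+00] d_tool [ 0.0004 -0.0006  0.0019] turn -0.0039 F [-0.89 -1.75  2.06] op 0.0137 grip 55.0 t 6.75
```

```bash
python3 inch.py '[[0,0,0,0.0015,0],[0,0,0,0.0015,0],[0,0,0,0,0],[0,0,0,0,0],[0,0,0,0,0]]'; python3 -c "
from h import *
togo(.5397,.1673,.138,34)"
```

```text
t: 7.25
tool_pos: [0.5405, 0.1673, 0.1394]
orientation: [1.48, 2.77, 0.001]
force: [-7.6, -3.5, 15.7]
opening: 0.0135
gripper_force: 55.0
pos [0.5405 0.1673 0.1394] yaw_y 33.78 tilt z [ 8.e-04 -1.e-04 -1.e+00] d_tool [ 0.0004 -0.0007  0.0014] turn -0.0039 F [-7.59 -3.5  15.72] op 0.0135 grip 55.0 t 7.25
```

The seal is bottomed (lid about 97.5 mm) with the ears through. I'll relieve the side and down load a little, then start turning.

```bash
python3 inch.py '[[0,0,-0.001,-0.0012,0],[0,0,0,0,0],[0,0,0,0,0.05],[0,0,0,0,0.05],[0,0,0,0,0.1],[0,0,0,0,0.1],[0,0,0,0,0],[0,0,0,0,0]]'; python3 -c "
from h import *
togo(.5397,.1673,.139,34-45)
print(robot.read_state()['wrist_torque'])
c=robot.read_camera('side')
i=c['image'][215:305,240:360,::-1]
cv2.imwrite('pics/g4.png',cv2.resize(i,(800,600),interpolation=cv2.INTER_CUBIC))"
```

```text
t: 8.05
tool_pos: [0.54, 0.167, 0.1394]
orientation: [1.878, 2.518, 0.002]
force: [-0.6, 0.2, 6.8]
opening: 0.0138
gripper_force: 55.0
pos [0.54   0.167  0.1394] yaw_y 16.57 tilt z [ 1.3e-03  4.0e-04 -1.0e+00] d_tool [ 0.0004 -0.0002  0.0004] turn 0.4812 F [-0.62  0.15  6.78] op 0.0138 grip 55.0 t 8.05
[-0.11947127  0.2796797  -0.13958298]
```

View pics/g4.png

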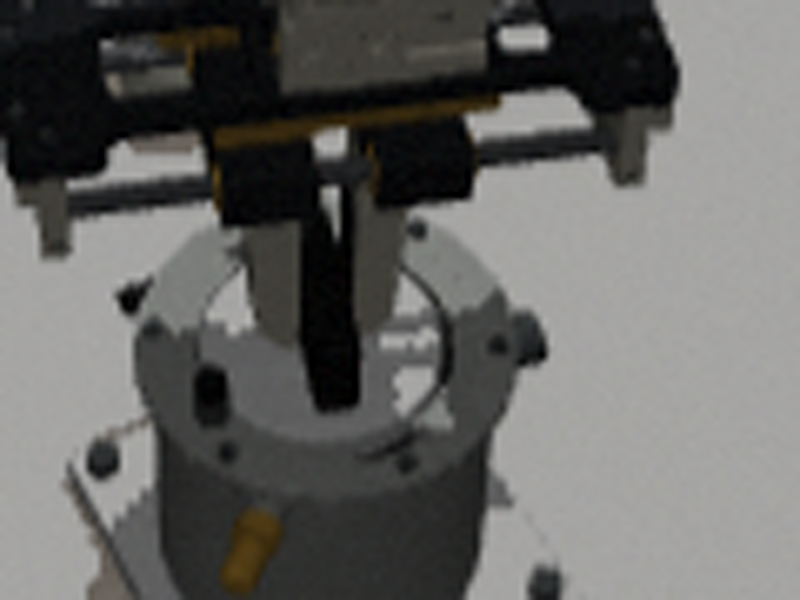

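The lid is seated flush under the lip and the bar has turned with the fingers. The remaining turn is about 0.48 rad.

```bash
python3 inch.py '[[0,0,0,0,0.1],[0,0,0,0,0.1],[0,0,0,0,0.1],[0,0,0,0,0.1],[0,0,0,0,0.07],[0,0,0,0,0],[0,0,0,0,0],[0,0,0,0,0]]'; python3 -c "
from h import *
togo(.5397,.1673,.139,34-45)
print(robot.read_state()['wrist_torque'])
c=robot.read_camera('side')
i=c['image'][215:305,240:360,::-1]
cv2.imwrite('pics/g5.png',cv2.resize(i,(800,600),interpolation=cv2.INTER_CUBIC))"
```

```text
t: 8.9
tool_pos: [0.5392, 0.167, 0.1394]
orientation: [-2.412, -2.012, 0.0]
force: [-4.0, -0.4, 9.5]
opening: 0.0138
gripper_force: 55.0
pos [0.5392 0.167  0.1394] yaw_y -10.32 tilt z [-3.e-04  2.e-04 -1.e+00] d_tool [0.0004 0.0004 0.0004] turn 0.0118 F [-3.99 -0.42  9.45] op 0.0138 grip 55.0 t 8.9
[-0.08944239  1.07128513  0.18071285]
```

View pics/g5.png

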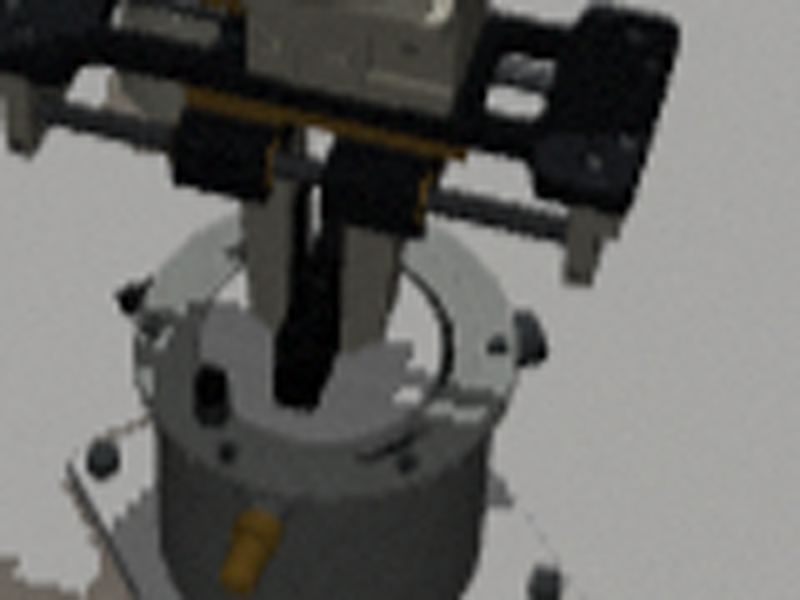

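The bar points at the vent, about 44° from the gates. The lid is held with 55 N and is still, so I'm handing in.

```bash
python3 -c "
from plant import robot
print(robot.close_job())"
```

```text
the job is handed in; nothing more can be done
None
```

I fitted the lid to the pot, pressed it down and turned it about 44° clockwise so the grip bar points at the vent silencer. I handed the job in at about 9 s with the gripper still holding the lid at 55 N; no verdict was printed.

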